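# Roll two repaired power adapters into the test bay and start the test

## Robot

A 6-joint arm with a two-finger parallel gripper is mounted at the origin on a cart in front of the work surface, level with it; the furniture and walls round the work are solid. World frame = base frame: x ahead of the robot, y to its left, z up, the work surface at z = 0. Lengths are in mm, angles in degrees, forces in N, time in s.
With the tool pointing down it reaches from about 250 to 725 mm from the base axis. Payload 9.7 kg.
Tool frame: the origin (TCP) lies at the very end of the fingers, on their centre line; the grasp point (between the pads) lies 19 mm behind it (grasp_offset is the distance from the TCP to the grasp point, in mm); z points along the fingers, y is the line along which they close (so a half turn about z gives the same grasp; the last joint's range is limited). The gripper opens to 85 mm and grips with 20 to 120 N. Pads are 22 mm wide; open, the fingers measure 114 mm over their backs; the gripper's body (76 mm by 85 mm) begins 54 mm behind the grasp point. The pads swing forward as they close: fully open they stand 13 mm farther back than shut.
Start: joints at [-72.823, 4.979, 10.078, 95.1, 0, 90], TCP at [162.428, -525.465, 231.284] pointing down, gripper open.
Joint ranges: [-179.16, 179.16], [-48.56, 103.87], [-65.8, 70.77], [-126.05, 130.52], [-82.76, 87.17], [-180, 180]. Speed limits (degrees/s): [127.2, 127.2, 147.25, 180, 180, 180].

## Interface

Orientations are given as [roll, pitch, yaw] about the fixed x, y, z axes, in that order (R = Rz(yaw) Ry(pitch) Rx(roll)).
In Python, from bench import move_pose, line_to, goto_joints, gripper_to, hold, solve_ik, capture, camera_model, PlanningError, close_job, current_t, current_joint_positions, current_dq, current_effort, current_ee_pos, current_tcp_rot, current_ft_force, current_moment, current_opening, current_grip_force, grasp_offset gives the robot as it stands. Calls block until the motion is done:
- move_pose(position, orientation): joint-space move of the TCP to a pose.
- line_to(position, attitude=None, velocity=150): straight line of the TCP; attitude=None keeps the orientation; velocity is the mean speed in mm/s.
- goto_joints(angles): joint-space move.
- gripper_to(opening): finger opening in mm; the grip force is fixed at half the most; returns when the fingers have stopped.
- hold(seconds).
- solve_ik(position, orientation): joint angles nearest the present ones, or None.
- capture(name): name is "side" or "top" or "wrist"; returns the picture (420x560x3 uint8, red, green, blue); there is no depth.
- camera_model(name): a dict with "mtx" (3x3 intrinsics, pixels), "k1" (the pictures are not rectified: a ray, as slopes to the right and down, at radius r is drawn at 1 + k1 r^2 times it, then the intrinsics apply), "camera_from_world" (4x4, takes a point from world to camera coordinates); the wrist camera has in their place "mount" (4x4, takes a point from camera to tool coordinates, whose origin is the TCP and whose axes are the flange's). Camera axes: x right, y up, looking along -z (the intrinsics and any distortion apply to the point x, -y, -z); pixel columns grow to the right and rows downward; lengths in mm; the calibration is good to about 2 mm. A picture is of the moment at which its call begins: read the wrist's pose just before it. camera_model takes no time and is no camera call.
A pose or a line that the arm cannot do raises PlanningError and nothing moves.
- close_job(): hands the job in; it is judged then, once.
Readings, each from a call of its own:
- current_t(): time.
- current_joint_positions(): joint angles.
- current_dq(): joint speeds.
- current_effort(): joint torques, N m.
- current_ee_pos(): TCP position.
- current_tcp_rot(): TCP orientation.
- current_ft_force(): force on the tool from outside, world axes, zero at the start.
- current_moment(): the same for the moment, N m.
- current_opening(): finger opening in mm.
- current_grip_force(): force on a finger pad.
Only numpy, scipy, OpenCV 4.12 (cv2) and the standard library are available. Lean on these libraries where they do the work, as an engineer would, in place of code of your own. Each camera call takes 0.05 s, during which the arm holds its last target. There are 200 camera calls.

## Task

Load the flash-test bay: push the two black power adapters off the loading ledge on to the sloping rollers, one after the other, so that each runs down by itself to the end of the queue, the first against the stop and the second up against the first; keep your fingers off an adapter once it is in the guarded section. Then swing the clear guard fully down over them and, only with the guard shut, turn the key on the tester all the way to START (about 80 degrees clockwise from OFF) and let it spring back to RUN. Keep the adapters on the bay and leave the other things on the bench where they are.

Things in the scene. Friction and masses are not known exactly. Their poses are not given: they have to be found in the camera images.
- bay: Fixed test bay (all mm): roller lane sloping down from a loading ledge to a grey tester housing. Origin on the bench under the lane's centre line. Its y points level, uphill along the lane to the ledge; x across to the far side, away from the robot. Spans y -300 to 315. Housing: y -300 to -195, x -64 to 64, top at z 104.
- stop_face (a point): Foot of the lane: point on the rubber-faced stop, on the centre line, level with the roller tops, 52 mm above the bench. y points uphill along the rollers (0.122 rad above level), x to the far side, z square to the rollers. Side rails stand 14 above the rollers, 68 apart. Guarded section, two places end to end: y = 0 to 235 from here.
- top_roller (a point): Top of the uppermost of 13 free-turning steel rollers (18 mm thick, 23 apart), 290 mm up the lane from the stop; axes as at the stop. The ledge begins 11 mm farther up. An adapter pushed until its centre is 20 mm past the ledge's edge tips 7 degrees on to the rollers and runs down by itself at some 0.2 to 0.5 m/s.
- ledge (a point): Point on top of the level steel loading ledge (88 mm above the bench, level with the top roller), on the lane's centre line; axes as the bay. The ledge spans y -92 (rollers) to +92 (open end, no lip); x from +34, where a fence 23 high continues the lane's far rail, to -136, an open edge on the robot's side.
- mouth (a point): Middle of the lane's mouth, on the ledge's roller-side edge, level with its top; axes as the bay. The mouth is 68 mm wide (x -34 to 34). Its robot-side cheek flares at about 22 degrees out to x = -50, y = 35; from there a wall 21 high closes the rest of that end. The far fence runs straight on.
- brick_a_mid (a point): Centre (half-way up) of a black power adapter: flat-bottomed block 108 long (its x axis) x 62 wide (y) x 35 mm high, about 0.26 kg. At the start both stand on the ledge, long axis roughly along the lane: one in line with the lane, the other beside it on the robot's side, some 20 to 40 mm apart.
- brick_b_mid (a point): Centre (half-way up) of the other adapter, of the same kind and size.
- guard (a joint): Angle (rad) of the clear, aluminium-edged guard over the guarded section, hinged along the lane's far side: 0 fully down, 1.57 upright. Stiff friction hinge (0.22 N m, about 2 to 4 N at the edge): stays where left. Its end plate hangs down 34 mm across the lane 235 mm from the stop, so it shuts only with both adapters home.
- guard_hinge (a point): Middle of the guard's hinge line, parallel to the rollers and 52 mm above them. Its y axis runs along the hinge (uphill), -x from the hinge across the panel to the free edge, z out of the guard's outer face (up when shut; to the far side, away from the robot, when upright). Turns with the guard.
- guard_edge (a point): Middle of the guard's free edge, on the outer face, 108 mm from the hinge line. The edge is 232 long. From it a skirt 34 deep points inward (to the robot while the guard stands up), with a finger tab 60 wide, 18 out, at the middle of its hem.
- barrel (a joint): Angle (rad) of the key switch's barrel on top of the tester housing, the key in it; clockwise seen from above: 0 OFF, 0.8 RUN (its end). It turns easily (0.015 N m) and stays put. The key turns the barrel along until RUN, then turns on alone to START.
- key (a joint): Turn (rad) of the key beyond its barrel, clockwise seen from above: 0 at rest, 0.62 hard end; START is 0.6, that is 1.4 rad (80 degrees) from OFF with the barrel at RUN. A spring returns it (0.06 N m at first, 0.2 N m at START): let go at START the key goes back to 0 while the barrel stays at RUN.
- key_grip (a point): Centre of the key's upright black head, on the key's vertical axis: 30 mm long (its own x), 10 thick (its own y; take it across this), 26 high; the head's underside is 17 above the housing's top. Turns with barrel and key.
- cutters: Bystander (mm): side cutters, 65x105x12; on the bench by the bay; leave it alone.
- fuse_box: Bystander (mm): flat box of fuses, 35x53x14; on the bench by the bay; leave it alone.
- spool: Bystander (mm): spool of solder wire, 52 across, 38 high; on the bench by the bay; leave it alone.
- transformer: Bystander (mm): small mains transformer, 36x62x43; on the bench by the bay; leave it alone.
- capacitor: Bystander (mm): standing electrolytic capacitor, 30 across, 46 high; on the bench by the bay; leave it alone.
- driver: Bystander (mm): small screwdriver lying down, 166 long; on the bench by the bay; leave it alone.
- tape: Bystander (mm): roll of tape lying flat, 62 across, 18 high; on the bench by the bay; leave it alone.
There are look-alikes about, which are no part of the job. Leave any purple look-alike of the part that bears brick_b_mid alone.

How it is judged:
By the outcome, as a careful person would: the job done as asked, in the order asked, and still so for the second after the job is handed in, with the robot touching nothing.
It also fails if it takes over 70 s, if anything falls off the work surface, if the arm or the gripper's body presses on something with over 40 N, if the wrist force passes 120 N, or if a joint passes its speed limit or range.

## Working session

There is one attempt and no reset: what is moved stays moved. The work goes in short steps, each a Python script; the robot and the scene stay as the last script left them, time stands still between calls to the robot, and variables do not carry over. Pictures are saved under pics/ and viewed, at most 10 in all, crops included, and the job is handed in when it is done.

```bash
ls; mkdir -p pics; python3 - <<'E'
from bench import *
import cv2,numpy as np
for n in ("side","top"):
    im=capture(n); cv2.imwrite(f"pics/{n}0.png",im[:,:,::-1]); m=camera_model(n); print(n,m)
print(camera_model("wrist"),current_t(),current_opening(),grasp_offset if not callable(grasp_offset) else grasp_offset())
E
```

```text
pics
side {'mtx': array([[399.84344813,   0.        , 283.79283628],
       [  0.        , 399.84344813, 208.65073073],
       [  0.        ,   0.        ,   1.        ]]), 'k1': 0.0038513058932659054, 'camera_from_world': array([[-9.93369043e-01, -1.13968212e-01,  1.51390678e-02,
         5.57703542e+02],
       [ 7.87547668e-02, -5.78606203e-01,  8.11795878e-01,
        -1.06053133e+02],
       [-8.37593664e-02,  8.07605169e-01,  5.83745030e-01,
        -9.06561025e+02],
       [ 0.00000000e+00,  0.00000000e+00,  0.00000000e+00,
         1.00000000e+00]])}
top {'mtx': array([[535.70708745,   0.        , 280.80449286],
       [  0.        , 535.70708745, 210.70941124],
       [  0.        ,   0.        ,   1.        ]]), 'k1': -0.126783291920754, 'camera_from_world': array([[ 1.67686843e-02, -9.99813841e-01,  9.54433651e-03,
         2.45395847e+01],
       [ 9.97419285e-01,  1.73934865e-02,  6.96580008e-02,
        -5.42936102e+02],
       [-6.98110426e-02,  8.35163227e-03,  9.97525272e-01,
        -1.41743691e+03],
       [ 0.00000000e+00,  0.00000000e+00,  0.00000000e+00,
         1.00000000e+00]])}
{'mtx': array([[333.91923919,   0.        , 280.84012666],
       [  0.        , 333.91923919, 208.01202025],
       [  0.        ,   0.        ,   1.        ]]), 'k1': -0.018770079807100083, 'mount': array([[-1.64778738e-04,  9.62851021e-01,  2.70033118e-01,
         6.89346401e+01],
       [ 9.99999726e-01,  3.53421172e-04, -6.49969324e-04,
        -6.95657144e-01],
       [-7.21259048e-04,  2.70032937e-01, -9.62850815e-01,
        -1.41697368e+02],
       [ 0.00000000e+00,  0.00000000e+00,  0.00000000e+00,
         1.00000000e+00]])} 0.1 85.25561883409132 18.700000000000003
```

View pics/top0.png

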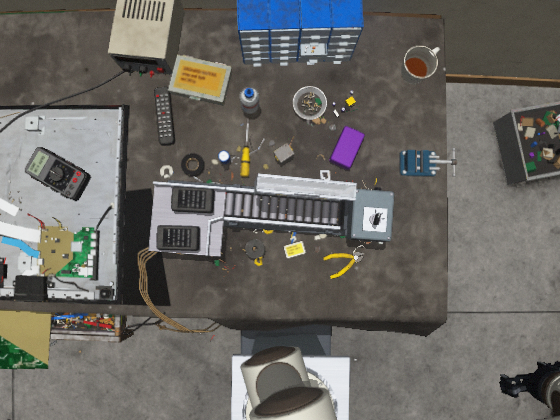

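View pics/side0.png

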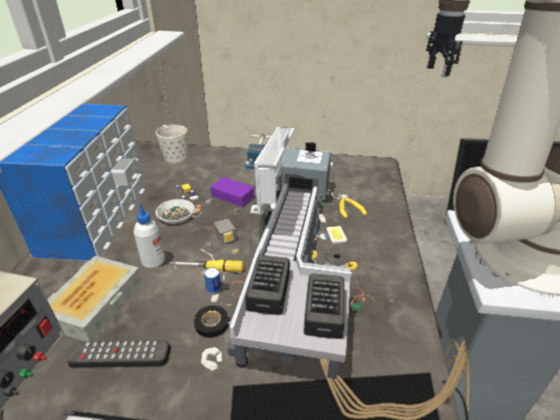

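```bash
cat > h.py <<'E'
from bench import *
import cv2,numpy as np
def ray(n,uv,T=None):
    m=camera_model(n); K=m["mtx"]
    p=(np.array(uv,float)-K[:2,2])/K[0,0]
    q=p.copy()
    for _ in range(20): q=p/(1+m["k1"]*(q@q))
    d=np.array([q[0],-q[1],-1])
    M=np.linalg.inv(m["camera_from_world"]) if T is None else T
    return M[:3,3],M[:3,:3]@d
def at(n,uv,z,T=None):
    o,d=ray(n,uv,T); return o+d*(z-o[2])/d[2]
def proj(n,P,T=None):
    m=camera_model(n); M=m["camera_from_world"] if T is None else np.linalg.inv(T)
    c=M[:3,:3]@np.array(P,float)+M[:3,3]; q=np.array([c[0],-c[1]])/-c[2]
    return q*(1+m["k1"]*(q@q))*m["mtx"][0,0]+m["mtx"][:2,2]
def save(n,im,box=None,s=1):
    if box: im=im[box[1]:box[3],box[0]:box[2]]
    cv2.imwrite("pics/"+n,cv2.resize(im,None,fx=s,fy=s,interpolation=cv2.INTER_CUBIC)[:,:,::-1])
E
python3 - <<'E'
from h import *
im=capture("top"); save("topc.png",im,(140,165,405,265),3)
print(at("top",(375,219),130), at("top",(190,200),123),at("top",(178,238),123))
E
```

```text
[ 518.09222386 -199.58537016  130.        ] [557.97483727 261.6577739  123.        ] [462.71204088 289.01856347 123.        ]
```

View pics/topc.png

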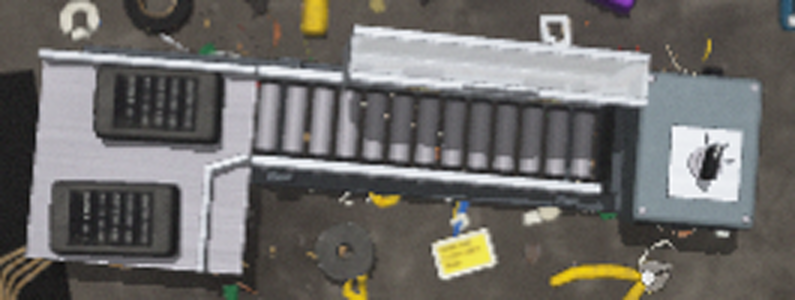

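```bash
cat >> h.py <<'E'
def cr(u,v): return (u/3+140,v/3+165)
E
python3 - <<'E'
from h import *
pts=[((649,72),(64,-195,104)),((762,80),(64,-300,104)),((635,218),(-64,-195,104)),((750,229),(-64,-300,104)),((27,257),(-136,315,88)),((242,273),(-136,131,88))]
W=np.array([at("top",cr(*p),b[2])[:2] for p,b in pts]); B=np.array([b[:2] for p,b in pts],float)
Wc,Bc=W-W.mean(0),B-B.mean(0)
a=np.arctan2((Bc[:,0]*Wc[:,1]-Bc[:,1]*Wc[:,0]).sum(),(Bc*Wc).sum())
R=np.array([[np.cos(a),-np.sin(a)],[np.sin(a),np.cos(a)]]); t=W.mean(0)-R@B.mean(0)
print(np.degrees(a),t); print(np.round(W-(B@R.T+t),1))
inv=lambda p:R.T@(p[:2]-t)
for nm,c in (("A",[(98,66),(220,74),(215,146),(95,134)]),("B",[(52,181),(179,186),(176,256),(50,250)])):
    q=np.array([inv(at("top",cr(*p),121)) for p in c]); print(nm,q.round(0).tolist(),q.mean(0))
for p in [(712,160),(722,140),(703,180)]: print(inv(at("top",cr(*p),147)))
# hinge/guard px
for p in [(353,32),(353,80),(649,60),(649,102),(555,28)]: print(p,inv(at("top",cr(*p),200)))
E
```

```text
-3.6653367312343996 [545.9224611   47.03208614]
[[-2.3 -4.6]
 [-0.5  3.4]
 [ 1.9 -1.9]
 [ 0.7  5.1]
 [-0.9 -0.8]
 [ 1.  -1.2]]
A [[28.0, 262.0], [29.0, 159.0], [-31.0, 158.0], [-29.0, 259.0]] [ -1.01777352 209.58169621]
B [[-71.0, 291.0], [-67.0, 185.0], [-125.0, 182.0], [-129.0, 288.0]] [-97.85859402 236.54560772]
[ -11.08476198 -250.4528289 ]
[   5.94253845 -257.57551286]
[ -28.00610269 -244.18085846]
(353, 32) [62.59474859 48.24447481]
(353, 80) [24.86851013 45.05650418]
(649, 60) [  59.72674977 -185.44546802]
(649, 102) [  26.63048237 -187.75336548]
(555, 28) [  78.81183602 -109.65964497]
```

```bash
cat >> h.py <<'E'
A=np.radians(-3.665); RB=np.array([[np.cos(A),-np.sin(A)],[np.sin(A),np.cos(A)]]); TB=np.array([545.9,47.0])
def bay(x,y,z): return list(RB@[x,y]+TB)+[z]
def ib(p): return RB.T@(np.array(p[:2])-TB)
YX=[180,0,86.335]   # tool y along bay x
YY=[180,0,-3.665]   # tool y along bay y
def wpose():
    from scipy.spatial.transform import Rotation as S
    T=np.eye(4); T[:3,:3]=S.from_euler("xyz",current_tcp_rot(),degrees=True).as_matrix(); T[:3,3]=current_ee_pos()
    return T@camera_model("wrist")["mount"]
E
python3 - <<'E'
from h import *
print(current_tcp_rot())
gripper_to(20)
move_pose([400,-150,380],YX); move_pose(bay(0,300,220),YX)
print(current_t(),current_joint_positions())
T=wpose(); im=capture("wrist"); save("w1.png",im); np.save("T1.npy",T)
for p in [(0,131,88),(34,131,88),(-136,315,88),(-1,209,123),(-98,236,123)]: print(p,proj("wrist",bay(*p),T))
E
```

```text
[-1.79943093e+02  2.33522344e-04  1.71760101e+01]
4.4667 [ 3.14170192e+01  2.11546466e+01  2.80687499e+01  9.68577294e+01
 -1.28815890e-02  1.25154167e+02]
(0, 131, 88) [280.06636523 364.17748627]
(34, 131, 88) [314.48934246 364.08364612]
(-136, 315, 88) [117.36976829 180.89758739]
(-1, 209, 123) [278.59608129 315.89097222]
(-98, 236, 123) [157.28213836 286.39474773]
```

View pics/w1.png

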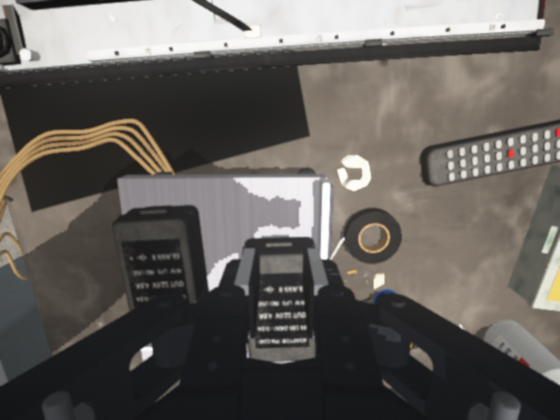

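The wrist view agrees with the fit: the ledge corner is at (118,178), the in-line adapter is under the fingers at (280,290), and the second is at (160,260). Next I push A.

```bash
python3 - <<'E'
from h import *
line_to(bay(-1,287,97)); f0=np.array(current_ft_force())
line_to(bay(-1,195,97),velocity=70); print(np.array(current_ft_force())-f0)
for y in (185,179,174,170):
    line_to(bay(-1,y,97),velocity=60); print(y,(np.array(current_ft_force())-f0).round(1))
hold(0.5); line_to(bay(-1,200,97)); line_to(bay(-1,200,180)); line_to(bay(-1,300,220))
hold(0.5); print(current_t())
save("t2.png",capture("top"),(140,165,405,265),3)
E
```

```text
[-1.25532644  1.69274893 -0.70009324]
185 [-0.8  0.5  0.4]
179 [-0.   1.4 -1.3]
174 [-0.7  0.5 -0.5]
170 [ 0.7  1.  -0.8]
10.9417
```

View pics/t2.png

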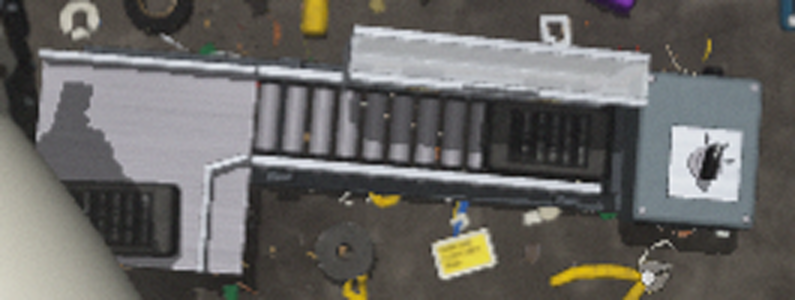

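Adapter A is against the stop, at crop (550,140). Now B: push it sideways to the fence, then down the lane.

```bash
python3 - <<'E'
from h import *
gripper_to(45)
move_pose(bay(-155,237,200),YY); line_to(bay(-155,237,97)); f0=np.array(current_ft_force())
line_to(bay(-55,237,97),velocity=80); print((np.array(current_ft_force())-f0).round(1))
x=-55
while x>-60 and x<-32:
    x+=2; line_to(bay(x,237,97),velocity=40); f=(RB.T@(np.array(current_ft_force())-f0)[:2])
    print(x,f.round(1))
    if f[0]<-7: break
line_to(bay(-70,237,97)); line_to(bay(-70,237,200))
gripper_to(20); move_pose(bay(-1,315,220),YX); print(current_t())
T=wpose(); save("w3.png",capture("wrist"))
for p in [(3,290,123),(-28,290,123),(34,290,123)]: print(p,proj("wrist",bay(*p),T))
E
```

```text
[-0.2 -0.1 -0. ]
-53 [-0.2  0.5]
-51 [0.1 0.8]
-49 [-0.4  0.2]
-47 [0.8 0.4]
-45 [-0.2  0.5]
-43 [0. 1.]
-41 [-0.7 -0.2]
-39 [-8.3 -0.6]
24.925
(3, 290, 123) [285.73417235 242.13256734]
(-28, 290, 123) [245.20144533 242.12082877]
(34, 290, 123) [326.25893818 242.12541392]
```

View pics/w3.png

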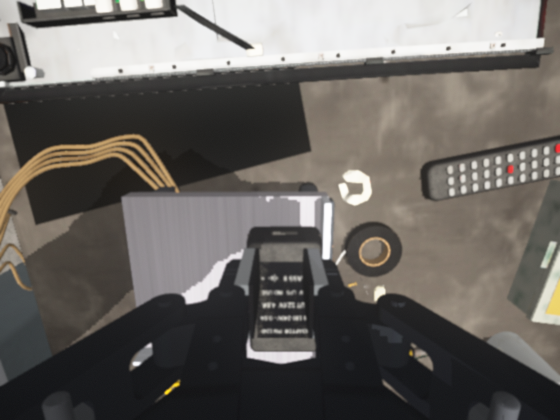

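```bash
python3 - <<'E'
from h import *
line_to(bay(0,315,97),velocity=250); f0=np.array(current_ft_force())
line_to(bay(0,195,97),velocity=90); print((np.array(current_ft_force())-f0).round(1))
line_to(bay(0,169,97),velocity=60); print((np.array(current_ft_force())-f0).round(1))
line_to(bay(0,195,97)); line_to(bay(0,195,300),velocity=300); gripper_to(0)
print(current_t())
im=capture("top"); save("t4.png",im,(140,165,405,265),3)
o=camera_model("top")["camera_from_world"]; C=-o[:3,:3].T@o[:3,3]; print("cam",ib(C),C[2])
for p in [(353,26),(353,80),(500,40),(500,90)]: print(p,ib(at("top",cr(*p),226)))
for x in (70,95): print(solve_ik(bay(x,-52,205),YY))
E
```

```text
[-0.3 -1.  -0.3]
[-0.3 -0.  -0.9]
29.1667
cam [-103.44151112   -7.81175728] 1451.5147713199503
(353, 26) [63.79760168 47.50456354]
(353, 80) [22.2230923  43.99079344]
(500, 40) [ 62.24845953 -65.97360629]
(500, 90) [ 23.74495702 -68.93735366]
[  -0.87637174   13.29181164   16.54176615   93.24995452    0.
 -177.21137174]
[  -0.98569071   16.95269603   20.98088579   94.02818977    0.
 -177.32069071]
```

View pics/t4.png

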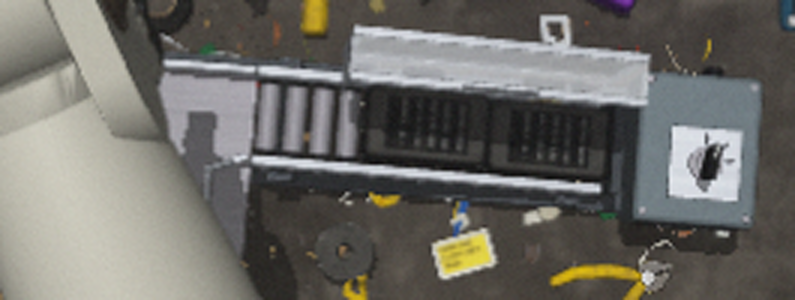

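Both adapters are home, at crop (425,125) and (550,140). Now I swing the guard down.

```bash
cat > g.py <<'E'
from h import *
G=[180,0,176.335]
move_pose(bay(97,-52,290),G); f0=np.array(current_ft_force()); print(current_t())
line_to(bay(97,-52,208),velocity=250)
bf=lambda:np.append(RB.T@(np.array(current_ft_force())-f0)[:2],(np.array(current_ft_force())-f0)[2]).round(1)
for th in np.r_[1.6:0.1:12j]:
    x=54-92*np.cos(th)+11; z=118.5+92*np.sin(th)
    line_to(bay(x,-52,z),velocity=110); f=bf(); print(round(th,2),round(x),round(z),f)
    if np.abs(f).max()>20: print("stop"); break
else:
    for k in range(12):
        z-=2; line_to(bay(-27,-52,z),velocity=60); f=bf(); print(round(z,1),f)
        if f[2]>9: break
print(current_t())
E
python3 g.py
```

```text
30.9583
1.6 68 210 [-0.1  0.2  0.2]
1.46 55 210 [ 0.9 -0.9  0. ]
1.33 43 208 [-0.8 -1.  -0.1]
1.19 31 204 [ 1.  -0.8  0.6]
1.05 20 199 [ 0.6 -0.9  0.1]
0.92 9 192 [1.1 0.5 0. ]
0.78 0 183 [ 0.4 -0.5  0.8]
0.65 -8 174 [ 1.3 -0.1  0.4]
0.51 -15 163 [-0.7  0.2  0.2]
0.37 -21 152 [ 0.1 -0.3  0.3]
0.24 -24 140 [ 0.6 -0.3  0.5]
0.1 -27 128 [ 0.6 -0.1 -0.1]
125.7 [ 0.9 -0.6  0.1]
123.7 [ 0.1 -0.5 -0.4]
121.7 [0.7 0.7 2.1]
119.7 [-3.8  0.5 14.9]
35.7833
```

```bash
python3 - <<'E'
from h import *
line_to(bay(-27,-52,200),velocity=250)
gripper_to(50)
move_pose(bay(60,-235,240),[180,0,176.335]); hold(0.1)
T=wpose(); np.save("T5.npy",T); im=capture("wrist"); cv2.imwrite("k5.png",im[:,:,::-1]); save("w5.png",im)
print(current_t(),proj("wrist",bay(-11,-250,147),T),proj("wrist",bay(0,-247,104),T))
E
```

```text
37.7833 [255.48441667 110.50578663] [263.35951462 125.26335262]
```

View pics/w5.png

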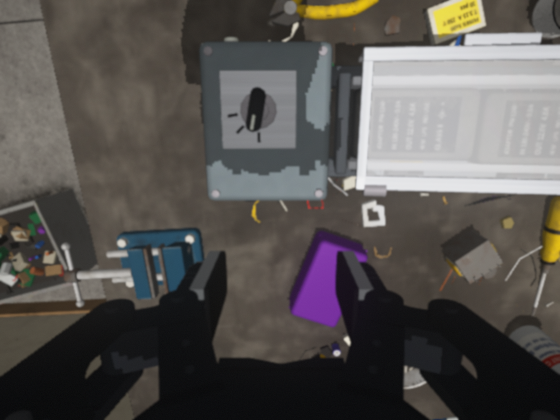

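Guard shut; the key head is at (256,108), its pointer end near the OFF tick (259,138), with the RUN and START ticks clockwise at (240,128) and (232,115). I measure the head's axis.

```bash
python3 - <<'E'
from h import *
T=np.load("T5.npy"); g=cv2.imread("k5.png",0); print(g[85:130:3,240:275:2])
m=np.zeros_like(g); m[78:140,225:292]=(g[78:140,225:292]<40)*255
cs,_=cv2.findContours(m,cv2.RETR_EXTERNAL,cv2.CHAIN_APPROX_NONE); c=max(cs,key=cv2.contourArea)
r=cv2.minAreaRect(c); print(r,cv2.boxPoints(r).round(1).tolist())
B=[ib(at("wrist",p,147,T)) for p in cv2.boxPoints(r)]; print(np.round(B,1).tolist(),np.mean(B,0))
im=cv2.imread("k5.png"); cv2.imwrite("pics/k6.png",cv2.resize(im[70:160,200:320],None,fx=6,fy=6,interpolation=cv2.INTER_CUBIC))
E
```

```text
[[135 134 134 136 135 135 136 134 134 133 135 135 135 136 135 136 136 136]
 [138 138 138 138 138 137 104  59  41  44  72 119 137 139 140 140 140 140]
 [137 137 137 137 139 107  38  25  26  25  24  30  80 134 138 139 139 138]
 [134 134 135 128 112  63  26  27  27  26  25  26  38  93 120 132 136 135]
 [132 131 118 100  92  43  27  26  27  26  27  26  32  82 100 100 124 134]
 [129 117  97  98  83  34  27  27  27  27  26  25  45  93 100  98  99 124]
 [116  94  94  93  68  29  26  28  28  28  27  26  52  90  96  97  96  99]
 [113  94  95  92  57  27  27  28  27  27  28  27  69  96  94  97  98  95]
 [111  93  96  89  46  26  28  27  28  27  27  32  77  97  90  97  98  95]
 [108  93  94  86  39  28  28  27  28  27  27  41  87  96  89  96  97  94]
 [121  97  95  75  34  32  91  95  37  28  28  50  89  88  93  97  97  94]
 [129 110  91  64  29  44 122 108  36  28  28  64  86  90  96  96  94 107]
 [134 131 105  53  28  64 135  92  30  28  32  77  96  97  97  94  97 126]
 [131 125 120  59  28  84 134  70  29  27  41  85  94  93  96 115 132 135]
 [ 82  52  99  78  33 108 130  54  27  30  62  94 103 112 128 133 132 131]]
((255.43243408203125, 108.40541076660156), (13.809514999389648, 40.77094650268555), 9.462321281433105) [[245.3000030517578, 127.4000015258789], [252.0, 87.19999694824219], [265.6000061035156, 89.4000015258789], [258.8999938964844, 129.60000610351562]]
[[0.1, -257.2], [-25.9, -252.1], [-24.5, -243.0], [1.6, -247.9]] [ -12.17441581 -250.04533335]
```

View pics/k6.png

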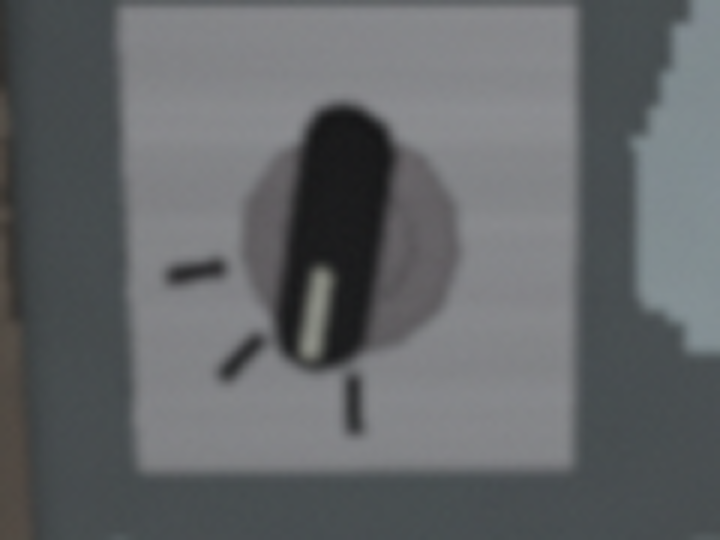

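```bash
python3 - <<'E'
from h import *
K=[180,0,180-3.665-10.8]
p=lambda z: bay(-12.2,-250,z)
move_pose(p(200),K); line_to(p(118),velocity=200); f0=np.array(current_ft_force())
gripper_to(0); print(current_opening(),(np.array(current_ft_force())-f0).round(1),current_t())
j=np.array(current_joint_positions()); m0=np.array(current_moment())
s=lambda:((np.array(current_moment())-m0).round(3),(np.array(current_ft_force())-f0).round(1))
for d in (30,55,62,66,69,71,73,75,77,79,81,83):
    q=j.copy(); q[5]+=d; goto_joints(q); hold(0.05); r=s(); print(d,*r,round(current_joint_positions()[5]-j[5],1))
    if abs(r[0][2])>0.45: break
print(current_t())
E
```

```text
8.902963325257256 [-1.1 -5.3  2.6] 39.2167
30 [ 0.761 -0.411 -0.059] [ 0.8 -2.5 -4. ] 29.8
55 [ 0.236 -0.231  0.137] [ 0.5 -4.3 -3.3] 54.7
62 [ 0.221 -0.176  0.167] [-1.3 -3.8 -3.9] 61.8
66 [ 0.147 -0.133  0.215] [-1.2 -4.9 -4.1] 65.8
69 [ 0.136 -0.146  0.23 ] [-1.4 -3.3 -3.7] 68.8
71 [ 0.091 -0.075  0.228] [-0.7 -4.8 -4.4] 70.8
73 [-0.035 -0.059  0.976] [-1.  -4.3 -3.9] 72.7
41.8833
```

The hard end shows between 71° and 73° (moment jumps to 0.98 N m), so START is reached. I let go and check.

```bash
python3 - <<'E'
from h import *
gripper_to(60); hold(0.3); line_to(bay(-12.2,-250,220),velocity=250)
move_pose(bay(60,-235,240),[180,0,176.335]); hold(0.1)
T=wpose(); im=capture("wrist"); a=im[20:230,150:430]
m=np.zeros((420,560),np.uint8); g=cv2.cvtColor(im,cv2.COLOR_RGB2GRAY); m[78:140,225:292]=(g[78:140,225:292]<40)*255
c=max(cv2.findContours(m,0,1)[0],key=cv2.contourArea); print(cv2.minAreaRect(c))
b=capture("top")[165:265,140:405]
a=cv2.resize(a,None,fx=2,fy=2); b=cv2.resize(b,(560,211))
cv2.imwrite("pics/f7.png",np.vstack([a[:380],b])[:,:,::-1]); print(current_t())
E
```

```text
((256.7500305175781, 109.75000762939453), (13.435029029846191, 41.01219177246094), 45.0)
44.7417
```

View pics/f7.png

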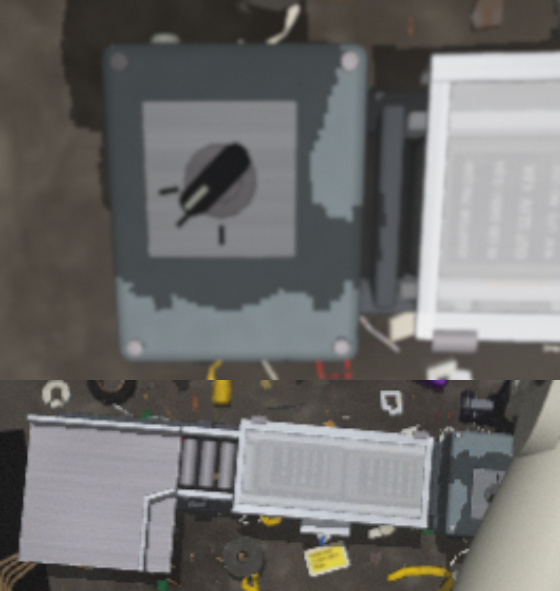

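The key sprang back to the RUN tick (pointer near (185,215) in the view), at 45°. The guard is flat and shut over both adapters, and the arm is clear. I hand in.

```bash
python3 -c "
from bench import *
print(close_job())"
```

```text
the job is handed in; nothing more can be done
None
```

The job is handed in at about 45 s on the clock: both adapters are home against the stop, the guard is fully down, and the key was turned to START and sprang back to RUN.

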